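# Park the microscope objectives in their colour-matched dishes

## Robot

A 7-joint arm with a two-finger parallel gripper is mounted at the origin on the work surface. World frame = base frame: x ahead of the robot, y to its left, z up, the work surface at z = 0. Lengths are in m, angles in rad, forces in N, time in s.
With the tool pointing down it reaches from about 0.425 to 0.875 m from the base axis. Payload 8.4 kg.
Tool frame: the origin (TCP) lies at the very end of the fingers, on their centre line; the grasp point (between the pads) lies 19 mm behind it; z points along the fingers, y is the line along which they close (so a half turn about z gives the same grasp; the last joint's range is limited). The gripper opens to 87 mm and grips with 3 to 60 N. Pads are 19 mm wide; open, the fingers measure 117 mm over their backs; the gripper's body (75 mm by 190 mm) begins 51 mm behind the grasp point.
Start: joints at [1.221, 0.333, 0.04, 1.465, -0.013, 1.343, -0.059], TCP at [0.161, -0.63, 0.184] pointing down, gripper open.
Joint ranges: [-2.58, 2.58], [-0.38, 2.09], [-1.3, 1.39], [0.25, 2.4], [-1.5, 4.64], [0.08, 2.09], [-2.65, 2.65]. Speed limits (rad/s): [2.22, 2.22, 2.79, 2.79, 3.14, 3.14, 3.14].

## Interface

Orientations are given as [roll, pitch, yaw] about the fixed x, y, z axes, in that order (R = Rz(yaw) Ry(pitch) Rx(roll)).
In Python, from bench import get_obs, snapshot, camera_model, sign_off, search_frame gives the robot as it stands. The module is installed in compiled form; this text tells all that it offers.
- The arm moves only by the tool jog_arm, never from a script. Its argument "targets" is a list of rows, each a list of 2 entries, a list of its own where there are three numbers: the shift along the tool's x, y, z in cm, then the turn about the tool's z in degrees. In form: [[[dx, dy, dz], roll], ...]. A call has 1 to 12 rows; each row is the pose to reach, as a shift and turn from the pose commanded when the call began, along the tool's axes at that moment; what a row does not reach only later rows make up. A row lasts 1/8 s, in which the tool goes at most 62.5 mm and 10.7 degrees, less where a joint would pass 70% of its speed; a pose out of reach is approached as far as the arm can. A call with a gripper value outside its range is refused whole. "fingers" is the finger opening in cm, from 0 to 8.7, set as the call begins (left out, the last holds). The fingers move at their own pace and stop on an object; the grip force is fixed at half the most. Time passes only in rows, so rows that repeat a pose let the fingers close. It gives the time, the measured TCP pose, the force, the opening and the grip force at its end, in the units of the state.
- get_obs(): the state, without advancing time (a new reading comes with each control period).
- snapshot(name): name is "scene" or "side" or "wrist"; returns the picture (400x640x3 uint8, red, green, blue); there is no depth.
- camera_model(name): a dict with "camera_matrix" (3x3 intrinsics, pixels), "cam_to_world" (4x4, takes a point from camera to world coordinates). Camera axes: x right, y down, z forward; pixel columns grow to the right and rows downward; lengths in m; the calibration is good to about 2 mm. A picture is of the moment at which its call begins: read the wrist's pose just before it. camera_model takes no time and is no camera call; for the wrist camera it gives the pose at the moment of the call.
- sign_off(): hands the job in; it is judged then, once.
Trained networks look in the newest picture that a camera, given by its name, has taken for a name from the list of things; names that differ only in an ending like _2 or _b are one class to them, and where a whole thing is asked for, a point or a joint stands for the part that bears it (a point fixed in the world has none). Each returns a list of dicts, best first, with "score" (0 to 1); they miss things now and then, are a little off and sometimes report something else, mostly with a low value. They report only what shows in the picture. A call takes as long as a camera call. They do not tell look-alikes from the thing itself.
- search_frame(camera, thing): "pixel" ([row, column] in pixels, amid what is visible of it).
The state is a dict: "time_s": time; "joint_pos": joint angles; "qd": joint speeds; "joint_efforts": joint torques, N m; "tcp_pos": TCP position; "eef_rot": TCP orientation; "force": force on the tool from outside, world axes, zero at the start; "wrist_torque": the same for the moment, N m; "width": opening from 0.0 (shut) to 1.0 (fully open); "gripper_force": force on a finger pad.
Only numpy, scipy, OpenCV 4.12 (cv2) and the standard library are available. Lean on these libraries where they do the work, as an engineer would, in place of code of your own. Each camera call takes 0.05 s, during which the arm holds its last target. There are 200 camera calls.

## Task

Put the four microscope objectives away: carry each one to the round parking dish of the same colour as its band and stand it in the dish, upright, nose up and flat on the dish's floor; set each down, do not drop it. Leave the glass beaker and the amber jar standing where they are.

Things in the scene. Friction and masses are not known exactly. Their poses are not given: they have to be found in the camera images.
- objective_red: Loose microscope objective with a red band, standing upright, nose up: a chrome barrel 32 mm in diameter and 40 mm tall, above it a red conical shoulder 10 mm tall narrowing from 32 to 17 mm, and a black nose 16 mm across, 54 mm tall in all, about 110 g (may differ by 30 %). Round, so its yaw does not matter. Origin: centre of its underside; z runs up its axis. Grip the barrel, e.g. 34 mm above the underside.
- objective_yellow: Loose microscope objective with a yellow band, standing upright, nose up: a chrome barrel 32 mm in diameter and 44 mm tall, above it a yellow conical shoulder 10 mm tall narrowing from 32 to 17 mm, and a black nose 16 mm across, 58 mm tall in all, about 120 g (may differ by 30 %). Round, so its yaw does not matter. Origin: centre of its underside; z runs up its axis. Grip the barrel, e.g. 38 mm above the underside.
- objective_green: Loose microscope objective with a green band, standing upright, nose up: a chrome barrel 32 mm in diameter and 48 mm tall, above it a green conical shoulder 10 mm tall narrowing from 32 to 17 mm, and a black nose 16 mm across, 62 mm tall in all, about 130 g (may differ by 30 %). Round, so its yaw does not matter. Origin: centre of its underside; z runs up its axis. Grip the barrel, e.g. 42 mm above the underside.
- objective_blue: Loose microscope objective with a blue band, standing upright, nose up: a chrome barrel 32 mm in diameter and 52 mm tall, above it a blue conical shoulder 10 mm tall narrowing from 32 to 17 mm, and a black nose 16 mm across, 66 mm tall in all, about 140 g (may differ by 30 %). Round, so its yaw does not matter. Origin: centre of its underside; z runs up its axis. Grip the barrel, e.g. 46 mm above the underside.
- dish_red: Shallow round red parking dish, fixed to the bench: 68 mm outer diameter, rim 12 mm above the bench, flat floor 4 mm above the bench, recess 56 mm across and 8 mm deep, so an objective stands in it with 12 mm to spare all round. Origin: centre of its underside, on the bench; z up.
- dish_yellow: Shallow round yellow parking dish, fixed to the bench: 68 mm outer diameter, rim 12 mm above the bench, flat floor 4 mm above the bench, recess 56 mm across and 8 mm deep, so an objective stands in it with 12 mm to spare all round. Origin: centre of its underside, on the bench; z up.
- dish_green: Shallow round green parking dish, fixed to the bench: 68 mm outer diameter, rim 12 mm above the bench, flat floor 4 mm above the bench, recess 56 mm across and 8 mm deep, so an objective stands in it with 12 mm to spare all round. Origin: centre of its underside, on the bench; z up.
- dish_blue: Shallow round blue parking dish, fixed to the bench: 68 mm outer diameter, rim 12 mm above the bench, flat floor 4 mm above the bench, recess 56 mm across and 8 mm deep, so an objective stands in it with 12 mm to spare all round. Origin: centre of its underside, on the bench; z up.
- beaker: Loose empty clear glass beaker, 54 mm across and 70 mm tall, a bystander among the other things. Origin: centre of its underside; z up.
- amber_jar: Loose amber jar with a black cap, 42 mm across and 75 mm tall, a bystander among the other things. Origin: centre of its underside; z up.
Not all that is in view belongs to the job. Leave any purple look-alike of the objective_green alone.

How it is judged:
By the outcome, as a careful person would: the job done as asked, in the order asked, and still so for the second after the job is handed in, with the robot touching nothing.
It also fails if it takes over 106 s, if anything falls off the work surface, if the arm or the gripper's body presses on something with over 40 N, if the wrist force passes 120 N, or if a joint passes its speed limit or range.

## Working session

There is one attempt and no reset: what is moved stays moved. The work goes in short steps, Python scripts to look and compute and a tool call to move; the robot and the scene stay as the last step left them, time stands still between calls to the robot, and variables do not carry over. Pictures are saved under pics/ and viewed, at most 14 in all, crops included, and the job is handed in when it is done.

Besides the shell and the picture viewer there is one more tool, called after ">>>" in YAML: its name, and indented under it one key for each argument. jog_arm: Moves the arm, as the interface text tells. Its arguments: {"type":"object","properties":{"targets":{"type":"array"},"fingers":{"type":"number"}},"required":["targets"]}

```bash
mkdir -p pics; cat > h.py <<'E'
import numpy as np, cv2
from bench import *
def ray(cam,px,z,m=None):
    m=m or camera_model(cam); K=np.array(m["camera_matrix"]);T=np.array(m["cam_to_world"])
    d=T[:3,:3]@np.linalg.solve(K,[px[1],px[0],1.]); o=T[:3,3]
    return o+d*(z-o[2])/d[2]
def save(cam,name):
    im=snapshot(cam); cv2.imwrite(f"pics/{name}.png",im[:,:,::-1].copy()); return im
E
python3 - <<'E'
from h import *
o=get_obs(); print({k:np.round(v,3) for k,v in o.items()})
for c in ("scene","side"):
    save(c,c+"0"); print(c,np.round(camera_model(c)["cam_to_world"],2).tolist())
    for n,z in [(p+k,zz) for p,zz in(("objective_",.03),("dish_",.008)) for k in("red","yellow","green","blue")]+[("beaker",.035),("amber_jar",.037)]:
        print(n,[(np.round(r["pixel"]).tolist(),round(r["score"],2),np.round(ray(c,r["pixel"],z)[:2],3).tolist()) for r in search_frame(c,n)[:3]])
E
```

```text
{'time_s': np.float64(0.0), 'joint_pos': array([ 1.221,  0.334,  0.04 ,  1.466, -0.013,  1.343, -0.058]), 'qd': array([-0.001,  0.002,  0.   , -0.001, -0.002,  0.   ,  0.   ]), 'joint_efforts': array([ 1.0000e-03, -6.5636e+01,  1.3350e+00, -4.0380e+01, -6.0000e-02,
        4.5000e-02,  0.0000e+00]), 'tcp_pos': array([ 0.161, -0.629,  0.184]), 'eef_rot': array([-3.14 ,  0.   ,  0.251]), 'force': array([0.254, 0.513, 0.12 ]), 'wrist_torque': array([-0.018,  0.022, -0.026]), 'gripper_force': np.float64(0.0), 'width': np.float64(1.0)}
scene [[0.83, 0.45, -0.33, 0.83], [0.56, -0.65, 0.51, -0.44], [0.01, -0.61, -0.79, 0.75], [0.0, 0.0, 0.0, 1.0]]
objective_red [([194.0, 293.0], 0.83, [0.461, -0.001])]
objective_yellow [([223.0, 347.0], 0.75, [0.6, 0.002])]
objective_green [([129.0, 340.0], 0.83, [0.431, 0.236]), ([144.0, 327.0], 0.8, [0.436, 0.172])]
objective_blue [([303.0, 191.0], 0.82, [0.458, -0.312])]
dish_red [([286.0, 335.0], 0.96, [0.654, -0.126]), ([304.0, 189.0], 0.27, [0.446, -0.312])]
dish_yellow [([194.0, 385.0], 0.65, [0.62, 0.133])]
dish_green [([117.0, 370.0], 0.62, [0.459,
[... 303 characters left out ...]
, 1.0]]
objective_red [([216.0, 284.0], 0.66, [0.456, -0.008])]
objective_yellow [([186.0, 324.0], 0.53, [0.598, 0.0]), ([294.0, 391.0], 0.18, [0.464, -0.317])]
objective_green [([184.0, 237.0], 0.77, [0.444, 0.166]), ([175.0, 215.0], 0.53, [0.425, 0.238])]
objective_blue [([294.0, 390.0], 0.63, [0.461, -0.314])]
dish_red [([208.0, 374.0], 0.75, [0.645, -0.128]), ([141.0, 269.0], 0.17, [0.65, 0.291])]
dish_yellow [([167.0, 297.0], 0.68, [0.623, 0.131])]
dish_green [([162.0, 208.0], 0.6, [0.456, 0.334])]
dish_blue [([255.0, 423.0], 0.59, [0.606, -0.298])]
beaker [([138.0, 269.0], 0.76, [0.633, 0.269]), ([254.0, 420.0], 0.18, [0.582, -0.301])]
amber_jar [([250.0, 321.0], 0.87, [0.44, -0.148])]
```

```bash
python3 - <<'E'
import cv2
a=cv2.imread("pics/scene0.png")[80:380,150:460]; b=cv2.imread("pics/side0.png")[100:330,170:470]
cv2.imwrite("pics/sc1.png",cv2.resize(a,(775,590) if 0 else None,fx=2 if 0 else 1.99,fy=1.99) if 0 else cv2.resize(a,(600,580)))
cv2.imwrite("pics/sd1.png",cv2.resize(b,(750,575)))
E
```

```text
(no output)
```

View pics/sc1.png

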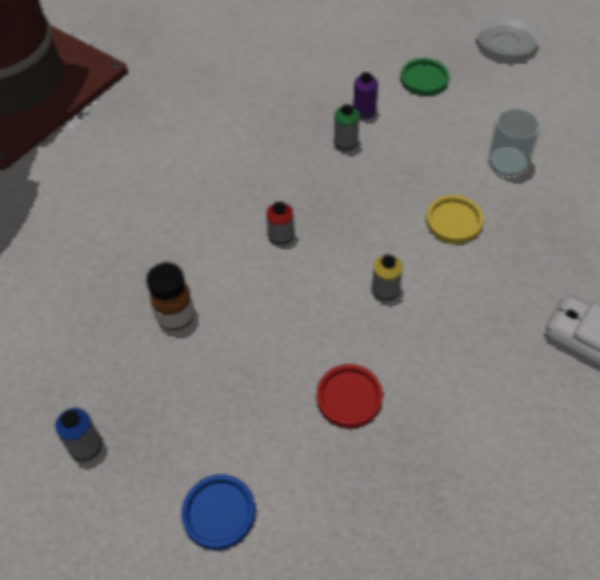

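View pics/sd1.png

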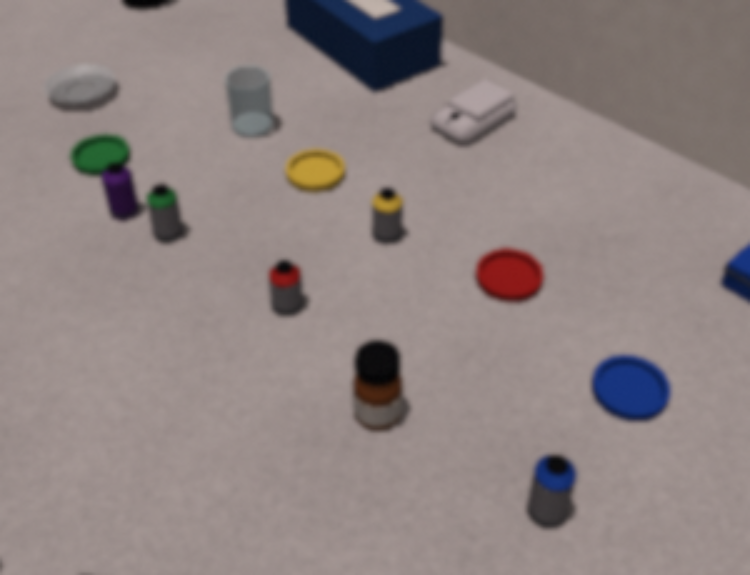

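>>> jog_arm:
  targets:
    - [[4.6,-2.9,-0.5],2]
    - [[9.2,-5.8,-1],4]
    - [[13.8,-8.7,-1.5],6]
    - [[18.4,-11.6,-2],8]
    - [[23,-14.5,-2.5],10]
    - [[27.6,-17.4,-3],12]
    - [[32.2,-20.3,-3.5],14.4]
    - [[36.8,-23.2,-3.6],14.4]
    - [[36.8,-23.2,-3.6],14.4]
    - [[36.8,-23.2,-3.6],14.4]
  fingers: 5.5

```text
time_s: 2.35
tcp_pos: [0.4598, -0.3141, 0.2204]
eef_rot: [3.141, 0.0, -0.001]
force: [-0.6, -1.3, -0.9]
width: 0.634
gripper_force: 0.0
```

```bash
cat > near.py <<'E'
from h import *
import sys
# args: name:z ...
def near(tag,*things):
    o=get_obs(); print("t",round(o["time_s"],2),np.round(o["tcp_pos"],4),np.round(o["eef_rot"],3),"w",round(o["width"],3))
    m=camera_model("wrist"); save("wrist",tag)
    for t in things:
        n,z=t.split(":")
        for r in search_frame("wrist",n)[:3]:
            print(n,np.round(r["pixel"]),round(r["score"],2),np.round(ray("wrist",r["pixel"],float(z),m),4)[:2])
near(*sys.argv[1:])
E
python3 near.py w1 objective_blue:.033 dish_blue:.006; python3 -c "
from h import *;print(np.round(camera_model('wrist')['cam_to_world'],3))"
```

```text
t 2.35 [ 0.4598 -0.3141  0.2204] [ 3.141e+00  0.000e+00 -1.000e-03] w 0.634
objective_blue [175. 314.] 0.72 [ 0.4569 -0.3182]
dish_blue [ 48. 296.] 0.58 [ 0.6115 -0.2953]
[[-0.003 -0.968 -0.25   0.529]
 [-1.     0.003  0.    -0.316]
 [ 0.001  0.25  -0.968  0.42 ]
 [ 0.     0.     0.     1.   ]]
```

View pics/w1.png

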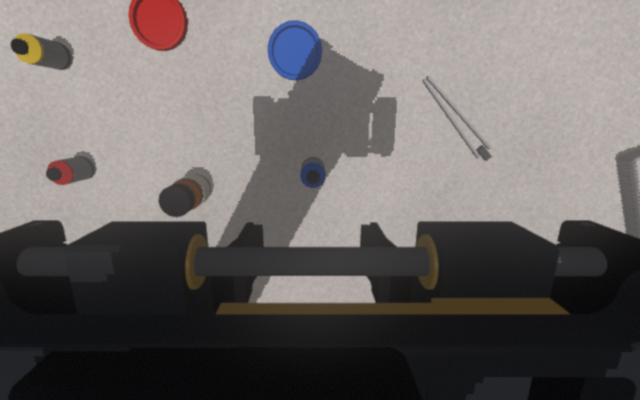

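The wrist view shows the blue objective at (175,314) with its dish at (48,296). Both agree with the fixed cameras, so I'll grasp.

>>> jog_arm:
  targets:
    - [[0.1,0.1,5],0]
    - [[0.1,0.1,10],0]
    - [[0.1,0.1,14],0]
    - [[0.1,0.1,17],0]
    - [[0.1,0.1,19.3],0]
    - [[0.1,0.1,19.3],0]

```text
time_s: 3.25
tcp_pos: [0.4592, -0.3147, 0.0259]
eef_rot: [-3.14, 0.003, -0.002]
force: [-0.3, -0.3, 0.7]
width: 0.635
gripper_force: 0.0
```

>>> jog_arm:
  targets:
    - [[0,0,0],0]
    - [[0,0,0],0]
    - [[0,0,0],0]
    - [[0,0,0],0]
    - [[0,0,0],0]
    - [[0,0,0],0]
  fingers: 0

```text
time_s: 4.0
tcp_pos: [0.4621, -0.3156, 0.0286]
eef_rot: [3.14, -0.002, -0.001]
force: [-0.3, -3.0, 8.3]
width: 0.053
gripper_force: 4.2
```

```bash
python3 - <<'E'
from h import *
o=get_obs(); print(np.round(o["tcp_pos"],4),o["width"],o["gripper_force"])
b=save("side","x");a=save("scene","x2")
b=b[220:360,310:490];a=a[240:360,110:270]
im=np.vstack([cv2.resize(a,(400,290)),cv2.resize(b,(400,300))])
cv2.imwrite("pics/chk1.png",im[:,:,::-1])
E
```

```text
[ 0.4621 -0.3156  0.0286] 0.053265521801364804 4.15078011341393
```

View pics/chk1.png

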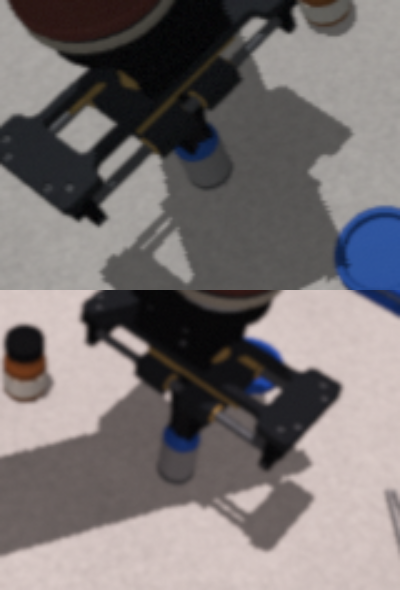

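```bash
python3 - <<'E'
from h import *
t=get_obs()["tcp_pos"]
for c in("scene","side"):
    m=camera_model(c);K=np.array(m["camera_matrix"]);T=np.linalg.inv(np.array(m["cam_to_world"]))
    im=cv2.imread("pics/"+("x2" if c=="scene" else "x")+".png")
    for z in (0,.03,.066):
        p=K@(T@[*t[:2],z,1])[:3];p=p[:2]/p[2];print(c,z,p[::-1].round(1))
    p=K@(T@[*t,1])[:3];p=p[:2]/p[2]
    print("tcp",p[::-1].round(1))
    im=cv2.resize(im,None,fx=6,fy=6,interpolation=cv2.INTER_CUBIC);u,v=(p*6).astype(int)
    cv2.circle(im,(u,v),4,(0,255,255),1)
    cv2.imwrite(f"pics/z{c}.png",im[max(v-290,0):v+290,u-200:u+200])
a=cv2.imread("pics/zscene.png");b=cv2.imread("pics/zside.png");h=min(len(a),len(b));cv2.imwrite("pics/zz.png",np.hstack([a[:h],b[:h]]))
E
```

```text
scene 0 [311.9 194.7]
scene 0.03 [305.4 190.8]
scene 0.066 [296.9 185.8]
tcp [305.6 190.9]
side 0 [303.1 388.8]
side 0.03 [294.6 390.6]
side 0.066 [283.7 393. ]
tcp [294.9 390.6]
```

View pics/zz.png

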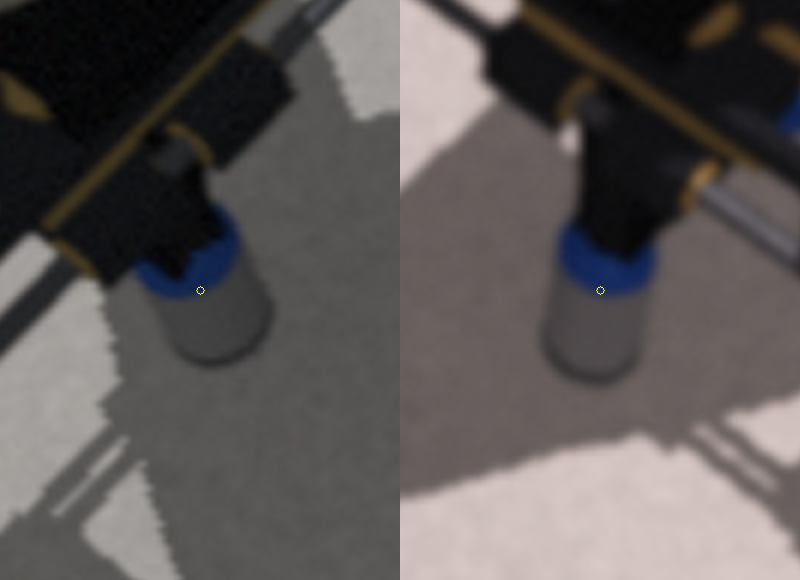

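>>> jog_arm:
  targets:
    - [[0,0,0],0]
    - [[0,0,0],0]
    - [[0,0,0],0]
    - [[0,0,0],0]
  fingers: 5.5

```text
time_s: 4.6
tcp_pos: [0.4622, -0.3149, 0.0285]
eef_rot: [3.141, -0.002, -0.0]
force: [0.1, -0.1, 6.6]
width: 0.387
gripper_force: 3.3
```

```bash
cat > both.py <<'E'
from h import *
import sys
def both(name,s=6):
    o=get_obs();t=o["tcp_pos"]; out=[]
    for c in("scene","side"):
        m=camera_model(c);K=np.array(m["camera_matrix"]);T=np.linalg.inv(np.array(m["cam_to_world"]))
        im=snapshot(c)[:,:,::-1].copy()
        p=K@(T@[*t,1])[:3];p=p[:2]/p[2]
        im=cv2.resize(im,None,fx=s,fy=s,interpolation=cv2.INTER_CUBIC);im=cv2.copyMakeBorder(im,300,300,300,300,cv2.BORDER_CONSTANT)
        u,v=(p*s).astype(int)+300
        cv2.circle(im,(u,v),4,(0,255,255),1)
        out.append(np.clip(im[v-290:v+290,u-200:u+200]*1.6,0,255))
    cv2.imwrite(f"pics/{name}.png",np.hstack(out))
    print(round(o["time_s"],2),t.round(4),o["width"],o["gripper_force"],np.round(o["force"],1))
both(sys.argv[1])
E
python3 both.py b1
```

```text
4.6 [ 0.4622 -0.3149  0.0285] 0.38716142612470383 3.260196733754128 [ 0.1 -0.1  6.6][ WARN:0@0.838] global loadsave.cpp:1063 imwrite_ Unsupported depth image for selected encoder is fallbacked to CV_8U.
```

View pics/b1.png

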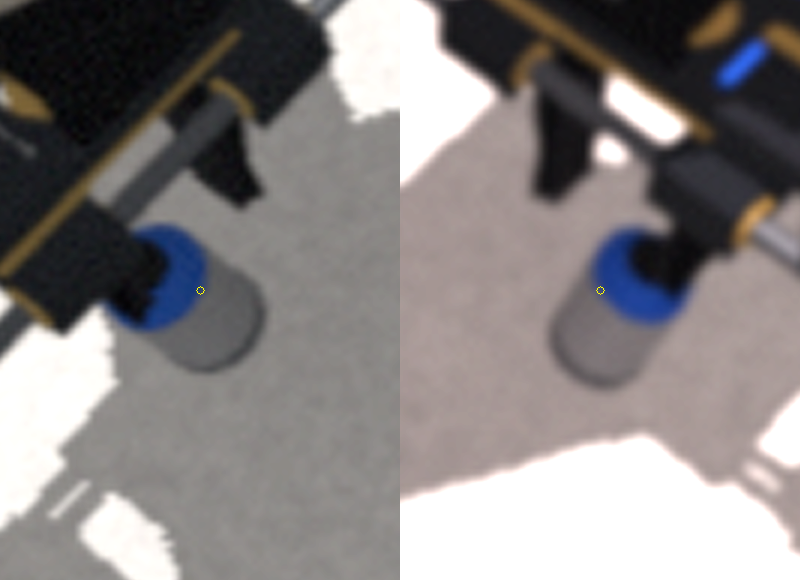

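>>> jog_arm:
  targets:
    - [[0,0,0],0]
    - [[0,0,0],0]
    - [[0,0,0],0]
    - [[0,0,0],0]
    - [[0,0,0],0]
  fingers: 0.5

```text
time_s: 5.32
tcp_pos: [0.4619, -0.315, 0.0283]
eef_rot: [3.141, -0.001, -0.0]
force: [-0.2, -2.0, 10.2]
width: 0.107
gripper_force: 4.8
```

```bash
sed -i 's/np.hstack(out))/np.hstack(out).astype(np.uint8))/' both.py; python3 both.py b2
```

```text
5.33 [ 0.4619 -0.315   0.0283] 0.10732123114187009 4.826477766036987 [-0.2 -2.  10.2]
```

View pics/b2.png

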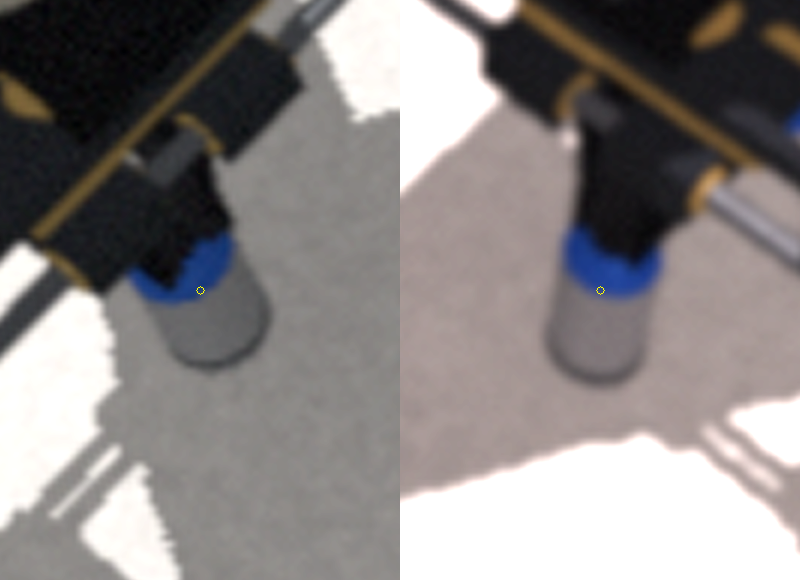

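>>> jog_arm:
  targets:
    - [[0,0,-1],0]
    - [[0,0,-2],0]
    - [[0,0,-4],0]
    - [[0,0,-4],0]
    - [[0,0,-4],0]

```text
time_s: 6.05
tcp_pos: [0.4609, -0.3144, 0.067]
eef_rot: [-3.141, 0.0, -0.001]
force: [0.1, -0.2, -1.0]
width: 0.058
gripper_force: 0.0
```

>>> jog_arm:
  targets:
    - [[0,0,0],0]
    - [[0,0,0],0]
    - [[0,0,0],0]
    - [[0,0,0],0]
    - [[0,0,0],0]
  fingers: 5.5

```text
time_s: 6.68
tcp_pos: [0.4612, -0.3145, 0.0674]
eef_rot: [-3.142, 0.0, -0.001]
force: [-0.1, 0.3, 0.1]
width: 0.539
gripper_force: 0.0
```

```bash
python3 both.py b3
```

```text
6.67 [ 0.4612 -0.3145  0.0674] 0.5394341888602922 0.0 [-0.1  0.3  0.1]
```

View pics/b3.png

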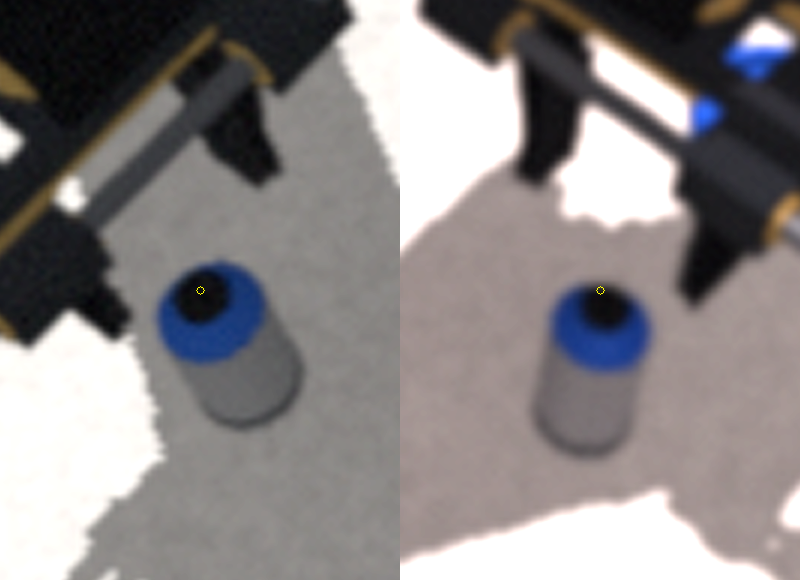

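```bash
python3 - <<'E'
from h import *
t=np.array([0.4612,-0.3145,0.0674]);P={}
for c in("scene","side"):
    m=camera_model(c);P[c]=np.array(m["camera_matrix"])@np.linalg.inv(np.array(m["cam_to_world"]))[:3]
def px(c,d):
    p=P[c]@[*t,1];return p[:2]/p[2]+np.array(d)/6
for a,b in [((65,-105),(-70,-107)),((-78,47),(95,12)),((0,0),(0,0)),((0,3),(5,15))]:
    X=cv2.triangulatePoints(P["scene"],P["side"],px("scene",a),px("side",b));print((X[:3]/X[3]).ravel().round(4))
E
```

```text
[ 0.4639 -0.2832  0.0884]
[ 0.465  -0.3421  0.0875]
[ 0.4612 -0.3145  0.0674]
[ 0.4603 -0.3159  0.0637]
```

```bash
python3 - <<'E'
from h import *
P={}
for c in("scene","side"):
    m=camera_model(c);P[c]=np.array(m["camera_matrix"])@np.linalg.inv(np.array(m["cam_to_world"]))[:3]
def tri(t,a,b):
    def px(c,d):
        p=P[c]@[*t,1];return p[:2]/p[2]+np.array(d)/6
    X=cv2.triangulatePoints(P["scene"],P["side"],px("scene",a),px("side",b));print((X[:3]/X[3]).ravel().round(4))
tri([.4622,-.3149,.0285],(45,-85),(-55,-93))
E
python3 both.py b4
python3 - <<'E'
import cv2,numpy as np
im=cv2.imread("pics/w1.png")[200:300,220:400]; cv2.imwrite("pics/w1c.png",np.clip(cv2.resize(im,None,fx=4,fy=4,interpolation=2).astype(float)*2.5,0,255).astype(np.uint8))
E
```

```text
[ 0.4643 -0.2899  0.0499]
6.78 [ 0.4612 -0.3146  0.0675] 0.5956023928473588 0.0 [ 0.4 -0.6 -0.4]
```

View pics/w1c.png

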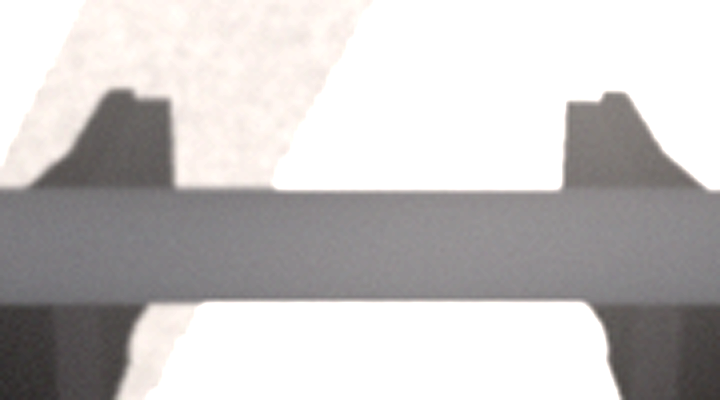

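Triangulation puts the true fingertips about 21 mm above the reported TCP. I'll grip correspondingly lower.

>>> jog_arm:
  targets:
    - [[0,0,3],0]
    - [[0,0,4.5],0]
    - [[0,0,5.4],0]
    - [[0,0,5.9],0]
    - [[0,0,5.9],0]

```text
time_s: 7.5
tcp_pos: [0.4613, -0.3146, 0.0086]
eef_rot: [-3.142, -0.0, -0.001]
force: [-0.4, 0.1, 0.2]
width: 0.629
gripper_force: 0.0
```

>>> jog_arm:
  targets:
    - [[0,0,0],0]
    - [[0,0,0],0]
    - [[0,0,0],0]
    - [[0,0,0],0]
    - [[0,0,0],0]
    - [[0,0,0],0]
  fingers: 2.5

```text
time_s: 8.25
tcp_pos: [0.4614, -0.3149, 0.0087]
eef_rot: [3.141, -0.0, -0.001]
force: [0.3, -0.6, 1.8]
width: 0.343
gripper_force: 30.0
```

>>> jog_arm:
  targets:
    - [[0,0,-2],0]
    - [[0,0,-5],0]
    - [[2,-0.3,-8],0]
    - [[5,-0.7,-8],0]
    - [[8.5,-1.1,-8],0]
    - [[12,-1.6,-8],0]
    - [[14,-1.9,-8],0]
    - [[14.8,-1.9,-7],0]
    - [[14.8,-1.9,-5],0]
    - [[14.8,-1.9,-3],0]
    - [[14.8,-1.9,-2],0]
    - [[14.8,-1.9,-2],0]

```text
time_s: 9.75
tcp_pos: [0.6081, -0.2956, 0.0272]
eef_rot: [-3.141, 0.002, -0.001]
force: [-0.1, 0.7, -1.0]
width: 0.345
gripper_force: 30.0
```

```bash
python3 both.py b5
```

```text
9.75 [ 0.6081 -0.2956  0.0272] 0.3454316722346801 29.986329003295396 [-0.1  0.7 -1. ]
```

View pics/b5.png

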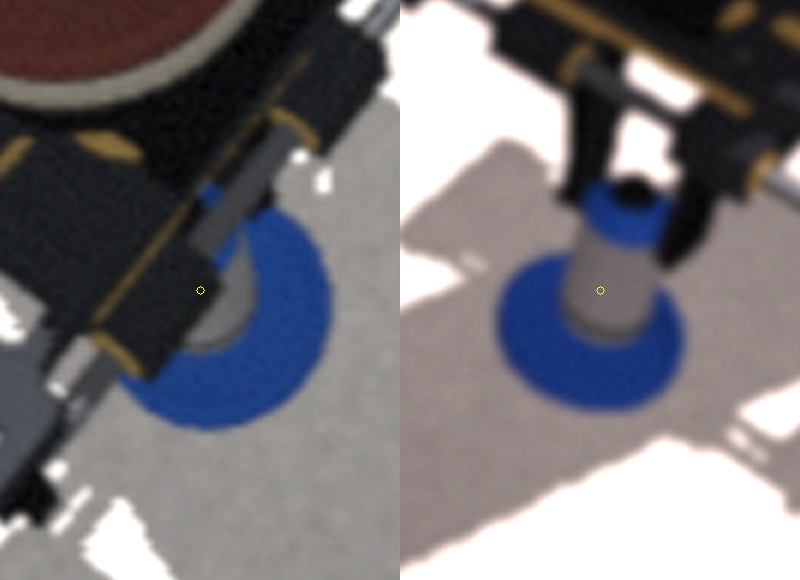

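The blue objective hangs upright over the centre of its dish, so I'll lower it and release.

>>> jog_arm:
  targets:
    - [[0,0,0.6],0]
    - [[0,0,1.1],0]
    - [[0,0,1.4],0]
    - [[0,0,1.55],0]
    - [[0,0,1.6],0]
    - [[0,0,1.6],0]
    - [[0,0,1.6],0]

```text
time_s: 10.72
tcp_pos: [0.6094, -0.2957, 0.0128]
eef_rot: [3.141, -0.0, -0.0]
force: [-0.1, 1.4, 2.1]
width: 0.343
gripper_force: 30.0
```

>>> jog_arm:
  targets:
    - [[0,0,0],0]
    - [[0,0,0],0]
    - [[0,0,0],0]
    - [[0,0,0],0]
    - [[0,0,-1],0]
    - [[0,0,-4],0]
    - [[0,0,-10],0]
    - [[-1,-2,-15],0]
  fingers: 5.5

```text
time_s: 11.72
tcp_pos: [0.5993, -0.2771, 0.1652]
eef_rot: [3.141, -0.001, -0.003]
force: [1.6, 0.3, 1.1]
width: 0.632
gripper_force: 0.0
```

>>> jog_arm:
  targets:
    - [[-3,-5.5,-2],0]
    - [[-6,-11,-3],0]
    - [[-9,-16.5,-3],0]
    - [[-11.5,-22,-3],0]
    - [[-14.1,-27.1,-3],0]
    - [[-14.1,-27.1,-3],0]
    - [[-14.1,-27.1,-3],0]

```text
time_s: 12.6
tcp_pos: [0.4587, -0.005, 0.1933]
eef_rot: [3.141, -0.001, -0.0]
force: [-0.0, -0.6, 0.2]
width: 0.631
gripper_force: 0.0
```

```bash
python3 near.py w2 objective_red:.045 objective_yellow:.048 dish_red:.006 dish_yellow:.006; python3 - <<'E'
from h import *
for c in("scene","side"):
    im=snapshot(c);print(c,[(n,[(np.round(r["pixel"]),round(r["score"],2),ray(c,r["pixel"],z)[:2].round(3)) for r in search_frame(c,n)[:2]]) for n,z in(("objective_blue",.037),)])
    cv2.imwrite("pics/l_"+c+".png",im[:,:,::-1])
a=cv2.imread("pics/l_scene.png")[290:390,210:330];b=cv2.imread("pics/l_side.png")[190:290,370:490]
w=cv2.imread("pics/w2.png")
cv2.imwrite("pics/l.png",np.vstack([np.hstack([cv2.resize(a,(320,200)),cv2.resize(b,(320,200))]),w[:300]]))
E
```

```text
t 12.6 [ 0.4587 -0.005   0.1933] [ 3.141e+00 -1.000e-03 -0.000e+00] w 0.631
objective_red [175. 305.] 0.68 [0.4635 0.0018]
dish_red [ 20. 419.] 0.97 [ 0.6354 -0.1287]
dish_yellow [ 36. 190.] 0.8 [0.6186 0.1333]
scene [('objective_blue', [(array([339., 259.]), 0.64, array([ 0.607, -0.295]))])]
side [('objective_blue', [(array([246., 426.]), 0.65, array([ 0.607, -0.299]))])]
```

View pics/l.png

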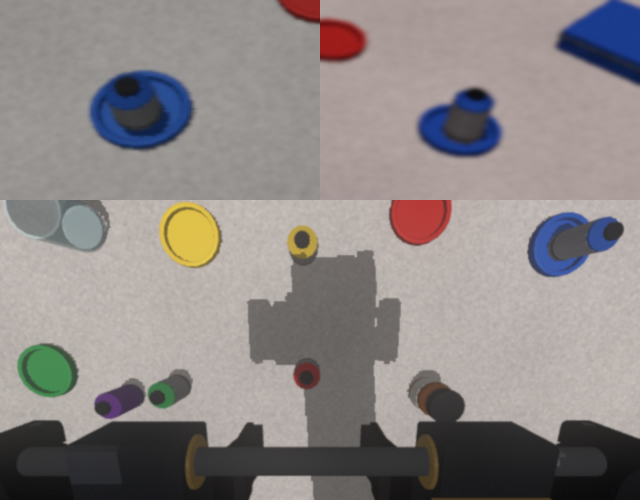

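Blue stands in its dish. Red is nearly under the tool at (175,305).

>>> jog_arm:
  targets:
    - [[0.2,-0.4,5],0]
    - [[0.2,-0.4,10],0]
    - [[0.2,-0.4,14],0]
    - [[0.2,-0.4,17],0]
    - [[0.2,-0.4,19],0]
    - [[0.2,-0.4,19.6],0]
    - [[0.2,-0.4,19.6],0]

```text
time_s: 13.92
tcp_pos: [0.4605, -0.0005, -0.0034]
eef_rot: [-3.141, 0.0, -0.001]
force: [0.8, 0.4, -0.5]
width: 0.633
gripper_force: 0.0
```

>>> jog_arm:
  targets:
    - [[0,0,0],0]
    - [[0,0,0],0]
    - [[0,0,0],0]
    - [[0,0,0],0]
    - [[0,0,0],0]
  fingers: 2.5

```text
time_s: 14.55
tcp_pos: [0.4608, -0.0004, -0.0032]
eef_rot: [-3.141, -0.001, -0.0]
force: [-0.0, 0.8, 4.3]
width: 0.339
gripper_force: 30.0
```

>>> jog_arm:
  targets:
    - [[0,0,-2],0]
    - [[0,0,-5],0]
    - [[2,1.3,-9],0]
    - [[5,3.4,-10],0]
    - [[8.5,5.7,-10],0]
    - [[12,8,-10],0]
    - [[15.5,10.4,-10],0]
    - [[18,12,-10],0]
    - [[18.8,12.6,-8],0]
    - [[18.8,12.6,-5],0]
    - [[18.8,12.6,-3],0]
    - [[18.8,12.6,-2],0]

```text
time_s: 16.05
tcp_pos: [0.6468, -0.1261, 0.0145]
eef_rot: [-3.141, 0.003, 0.0]
force: [-0.2, 0.3, -1.1]
width: 0.348
gripper_force: 30.0
```

>>> jog_arm:
  targets:
    - [[0,0,0.5],0]
    - [[0,0,1],0]
    - [[0,0,1.4],0]
    - [[0,0,1.55],0]
    - [[0,0,1.6],0]
    - [[0,0,1.6],0]
    - [[0,0,1.6],0]

```text
time_s: 16.92
tcp_pos: [0.6487, -0.1267, 0.0009]
eef_rot: [3.142, -0.001, -0.001]
force: [-0.5, 0.2, 2.0]
width: 0.349
gripper_force: 30.0
```

>>> jog_arm:
  targets:
    - [[0,0,0],0]
    - [[0,0,0],0]
    - [[0,0,0],0]
    - [[0,0,0],0]
    - [[0,0,-1],0]
    - [[0,0,-4],0]
    - [[0,0,-9],0]
    - [[-1,-2,-14],0]
    - [[-3,-6,-18],0]
    - [[-5,-11,-19],0]
    - [[-4.9,-12.9,-19],0]
    - [[-4.9,-12.9,-19],0]
  fingers: 5.5

```text
time_s: 18.42
tcp_pos: [0.5995, 0.0035, 0.1908]
eef_rot: [3.142, -0.001, 0.002]
force: [-0.1, -0.5, -0.6]
width: 0.632
gripper_force: 0.0
```

```bash
python3 near.py w3 objective_yellow:.048 dish_yellow:.006;python3 - <<'E'
from h import *
for c in("scene","side"):
    im=snapshot(c);print(c,[(n,[(np.round(r["pixel"]),round(r["score"],2),ray(c,r["pixel"],z)[:2].round(3)) for r in search_frame(c,n)[:2]]) for n,z in(("objective_red",.031),)])
    cv2.imwrite("pics/m_"+c+".png",im[:,:,::-1])
a=cv2.imread("pics/m_scene.png")[230:330,275:395];b=cv2.imread("pics/m_side.png")[150:250,315:435]
w=cv2.imread("pics/w3.png")
cv2.imwrite("pics/m.png",np.vstack([np.hstack([cv2.resize(a,(320,200)),cv2.resize(b,(320,200))]),w[:300]]))
E
```

```text
t 18.43 [0.5995 0.0035 0.1908] [ 3.142e+00 -1.000e-03  2.000e-03] w 0.632
objective_yellow [171. 311.] 0.97 [0.6096 0.0036]
dish_yellow [158. 205.] 0.77 [0.6179 0.1373]
scene [('objective_red', [(array([280., 331.]), 0.65, array([ 0.646, -0.129]))])]
side [('objective_red', [(array([202., 371.]), 0.77, array([ 0.638, -0.123])), (array([166., 296.]), 0.43, array([0.605, 0.114]))])]
```

View pics/m.png

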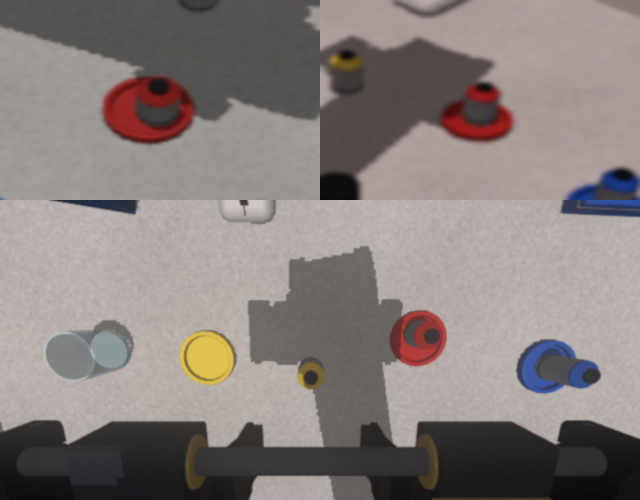

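>>> jog_arm:
  targets:
    - [[0.3,0,5],0]
    - [[0.3,0,10],0]
    - [[0.3,0,14],0]
    - [[0.3,0,17],0]
    - [[0.3,0,18.5],0]
    - [[0.3,0,19],0]
    - [[0.3,0,19],0]

```text
time_s: 19.65
tcp_pos: [0.603, 0.0023, 0.0012]
eef_rot: [-3.142, -0.001, -0.001]
force: [-0.2, -0.0, 1.1]
width: 0.632
gripper_force: 0.0
```

>>> jog_arm:
  targets:
    - [[0,0,0],0]
    - [[0,0,0],0]
    - [[0,0,0],0]
    - [[0,0,0],0]
    - [[0,0,0],0]
  fingers: 2.5

```text
time_s: 20.27
tcp_pos: [0.6027, 0.0027, 0.0008]
eef_rot: [-3.141, -0.001, -0.0]
force: [1.2, 0.9, 3.1]
width: 0.344
gripper_force: 30.0
```

>>> jog_arm:
  targets:
    - [[0,0,-2],0]
    - [[0,0,-5],0]
    - [[0.4,-3,-6],0]
    - [[0.9,-6.5,-6],0]
    - [[1.4,-10,-6],0]
    - [[1.8,-12.3,-6],0]
    - [[1.8,-13,-5],0]
    - [[1.8,-13,-3],0]
    - [[1.8,-13,-2],0]
    - [[1.8,-13,-2],0]

```text
time_s: 21.52
tcp_pos: [0.6195, 0.1307, 0.0188]
eef_rot: [3.141, 0.003, -0.002]
force: [0.7, -0.2, -0.4]
width: 0.344
gripper_force: 30.0
```

>>> jog_arm:
  targets:
    - [[0,0,0.5],0]
    - [[0,0,1],0]
    - [[0,0,1.4],0]
    - [[0,0,1.55],0]
    - [[0,0,1.6],0]
    - [[0,0,1.6],0]
    - [[0,0,1.6],0]

```text
time_s: 22.4
tcp_pos: [0.6207, 0.1324, 0.0049]
eef_rot: [-3.142, -0.001, -0.0]
force: [0.0, -1.0, 3.4]
width: 0.346
gripper_force: 30.0
```

>>> jog_arm:
  targets:
    - [[0,0,0],0]
    - [[0,0,0],0]
    - [[0,0,0],0]
    - [[0,0,0],0]
    - [[0,0,-1],0]
    - [[0,0,-4],0]
    - [[0,0,-9],0]
    - [[-2,-0.5,-14],0]
    - [[-6,-1.5,-18],0]
    - [[-11,-2.5,-19],0]
    - [[-16,-3.5,-19],0]
    - [[-18.1,-3.7,-19],0]
  fingers: 5.5

```text
time_s: 23.9
tcp_pos: [0.4373, 0.1705, 0.1956]
eef_rot: [3.141, -0.002, 0.002]
force: [0.8, 0.3, 0.7]
width: 0.633
gripper_force: 0.0
```

>>> jog_arm:
  targets:
    - [[0,0,0],0]
    - [[0,0,0],0]
  fingers: 4.8

```text
time_s: 24.15
tcp_pos: [0.4403, 0.1692, 0.195]
eef_rot: [-3.141, -0.001, -0.001]
force: [-0.6, 0.1, 0.2]
width: 0.565
gripper_force: 0.0
```

```bash
python3 near.py w4 objective_green:.054 dish_green:.006;python3 - <<'E'
from h import *
for c in("scene","side"):
    im=snapshot(c);print(c,[(n,[(np.round(r["pixel"]),round(r["score"],2),ray(c,r["pixel"],z)[:2].round(3)) for r in search_frame(c,n)[:2]]) for n,z in(("objective_yellow",.033),("dish_green",.006))])
    cv2.imwrite("pics/n_"+c+".png",im[:,:,::-1])
a=cv2.imread("pics/n_scene.png")[140:240,325:445];b=cv2.imread("pics/n_side.png")[115:215,240:360]
w=cv2.imread("pics/w4.png")
cv2.imwrite("pics/n.png",np.vstack([np.hstack([cv2.resize(a,(320,200)),cv2.resize(b,(320,200))]),w[:300]]))
E
```

```text
t 24.15 [0.4403 0.1692 0.195 ] [-3.141e+00 -1.000e-03 -1.000e-03] w 0.565
objective_green [186. 260.] 0.84 [0.4335 0.2266]
objective_green [176. 310.] 0.63 [0.4449 0.1706]
dish_green [155. 184.] 0.65 [0.4628 0.3306]
scene [('objective_yellow', [(array([188., 385.]), 0.56, array([0.62 , 0.126]))]), ('dish_green', [(array([117., 371.]), 0.76, array([0.46 , 0.345])), (array([279., 334.]), 0.26, array([ 0.643, -0.112]))])]
side [('objective_yellow', [(array([160., 297.]), 0.5, array([0.624, 0.131]))]), ('dish_green', [(array([161., 208.]), 0.72, array([0.459, 0.337]))])]
```

View pics/n.png

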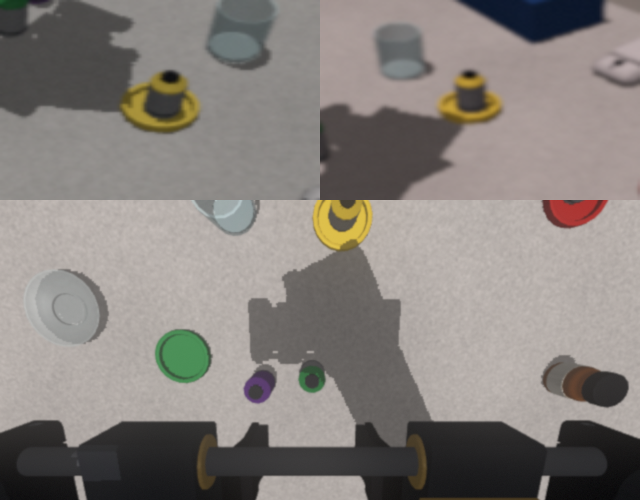

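Yellow stands in its dish. Purple, at (186,260) in the wrist view, sits close beside green in y. I'll turn the gripper 90° so it closes along x.

>>> jog_arm:
  targets:
    - [[0.3,-0.1,1],-10]
    - [[0.3,-0.1,2],-20]
    - [[0.3,-0.1,3],-30]
    - [[0.3,-0.1,4],-40]
    - [[0.3,-0.1,5],-50]
    - [[0.3,-0.1,6],-60]
    - [[0.3,-0.1,7],-70]
    - [[0.3,-0.1,8],-80]
    - [[0.3,-0.1,9],-90]
    - [[0.3,-0.1,9],-90]
    - [[0.3,-0.1,9],-90]
  fingers: 5.2

```text
time_s: 25.98
tcp_pos: [0.4427, 0.1705, 0.1048]
eef_rot: [3.141, -0.0, 1.566]
force: [0.0, 0.8, 0.2]
width: 0.596
gripper_force: 0.0
```

```bash
python3 both.py b6; python3 -c "
from h import *;print(get_obs()['eef_rot'],get_obs()['joint_pos'].round(2))"
```

```text
25.98 [0.4427 0.1705 0.1048] 0.5959199728153046 0.0 [0.  0.8 0.2]
[ 3.14088119e+00 -2.31618845e-04  1.56760143e+00] [ 0.12  0.08 -0.6   1.96  0.05  1.12 -0.5 ]
```

View pics/b6.png

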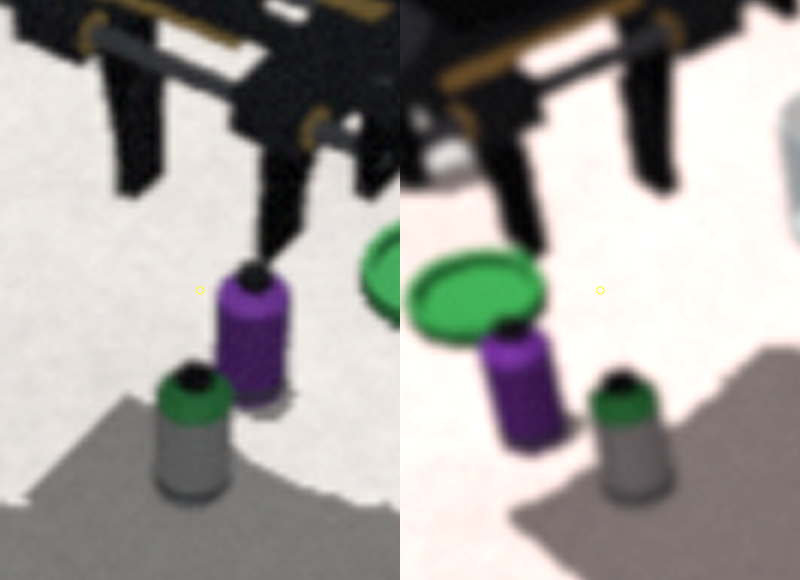

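>>> jog_arm:
  targets:
    - [[0,0,3],0]
    - [[0,0,6],0]
    - [[0,0,8],0]
    - [[0,0,9.5],0]
    - [[0,0,10],0]
    - [[0,0,10],0]

```text
time_s: 26.82
tcp_pos: [0.4427, 0.1706, 0.0048]
eef_rot: [3.141, -0.0, 1.57]
force: [-0.2, -0.9, 1.6]
width: 0.598
gripper_force: 0.0
```

>>> jog_arm:
  targets:
    - [[0,0,0],0]
    - [[0,0,0],0]
    - [[0,0,0],0]
    - [[0,0,0],0]
    - [[0,0,0],0]
  fingers: 2.5

```text
time_s: 27.45
tcp_pos: [0.4425, 0.1706, 0.0047]
eef_rot: [3.142, -0.0, 1.57]
force: [-2.5, -0.6, 5.8]
width: 0.348
gripper_force: 30.0
```

>>> jog_arm:
  targets:
    - [[0,0,-2],0]
    - [[0,0,-5],0]
    - [[0,0,-9],0]
    - [[1,0.1,-11],0]
    - [[4,0.4,-11],0]
    - [[7.5,0.8,-11],0]
    - [[11,1.2,-11],0]
    - [[14.5,1.6,-11],0]
    - [[16.6,1.7,-10],0]
    - [[16.6,1.7,-7],0]
    - [[16.6,1.7,-4],0]
    - [[16.6,1.7,-2],0]

```text
time_s: 28.95
tcp_pos: [0.4591, 0.3358, 0.0227]
eef_rot: [-3.14, 0.001, 1.57]
force: [-0.5, -1.6, -0.9]
width: 0.345
gripper_force: 29.9
```

```bash
python3 both.py b7
```

```text
28.95 [0.4591 0.3358 0.0227] 0.3453399340933305 29.923837079841178 [-0.5 -1.6 -0.9]
```

View pics/b7.png

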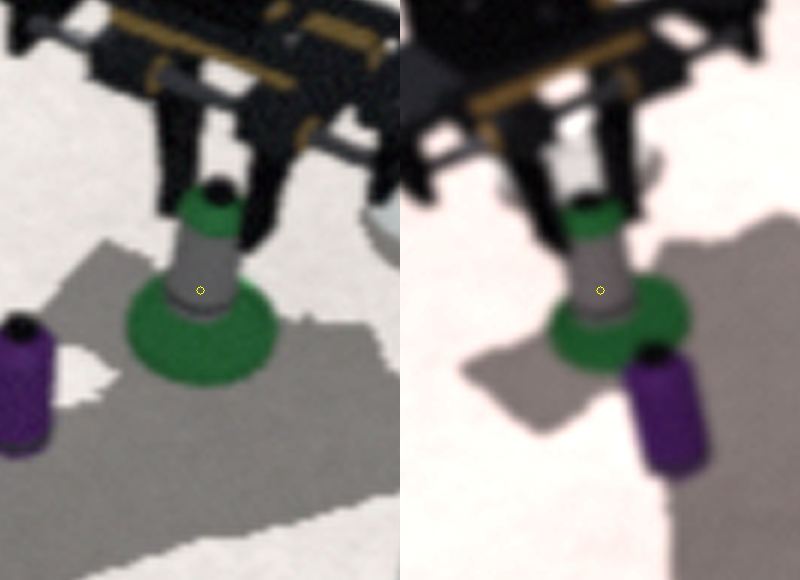

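Green hangs upright over its dish. The side view suggests it's a few mm off-centre, so I'll shift it slightly before lowering.

>>> jog_arm:
  targets:
    - [[-0.2,0.2,0],0]
    - [[-0.4,0.3,0.5],0]
    - [[-0.4,0.3,1],0]
    - [[-0.4,0.3,1.4],0]
    - [[-0.4,0.3,1.55],0]
    - [[-0.4,0.3,1.6],0]
    - [[-0.4,0.3,1.6],0]
    - [[-0.4,0.3,1.6],0]

```text
time_s: 30.05
tcp_pos: [0.4625, 0.3327, 0.0088]
eef_rot: [3.141, -0.0, 1.57]
force: [-3.7, 0.2, 4.7]
width: 0.35
gripper_force: 30.0
```

>>> jog_arm:
  targets:
    - [[0,0,0],0]
    - [[0,0,0],0]
    - [[0,0,0],0]
    - [[0,0,0],0]
    - [[0,0,-1],0]
    - [[0,0,-4],0]
    - [[0,0,-9],0]
    - [[0,0,-14],0]
    - [[-2,0,-18],0]
    - [[-6,0,-20],0]
    - [[-8,0,-20],0]
    - [[-8,0,-20],0]
  fingers: 5.2

```text
time_s: 31.55
tcp_pos: [0.4631, 0.2509, 0.2094]
eef_rot: [3.14, 0.0, 1.568]
force: [0.3, 0.5, 0.4]
width: 0.597
gripper_force: 0.0
```

```bash
python3 - <<'E'
from h import *
o=get_obs();print(o["time_s"],o["tcp_pos"].round(3))
a=save("scene","e1");b=save("side","e2")
A=cv2.resize(a[80:380,170:450],(400,429));B=cv2.resize(b[110:330,180:480],(400,293))
A=cv2.resize(a[85:235,300:450],(400,290)); C=cv2.resize(a[200:380,150:400],(400,290));B=cv2.resize(b[110:290,180:480],(800,300)) if 0 else cv2.resize(b[120:280,180:450],(800,300))
cv2.imwrite("pics/end.png",np.vstack([np.hstack([A,C]),B])[:,:,::-1])
E
```

```text
31.55 [0.463 0.251 0.209]
```

View pics/end.png

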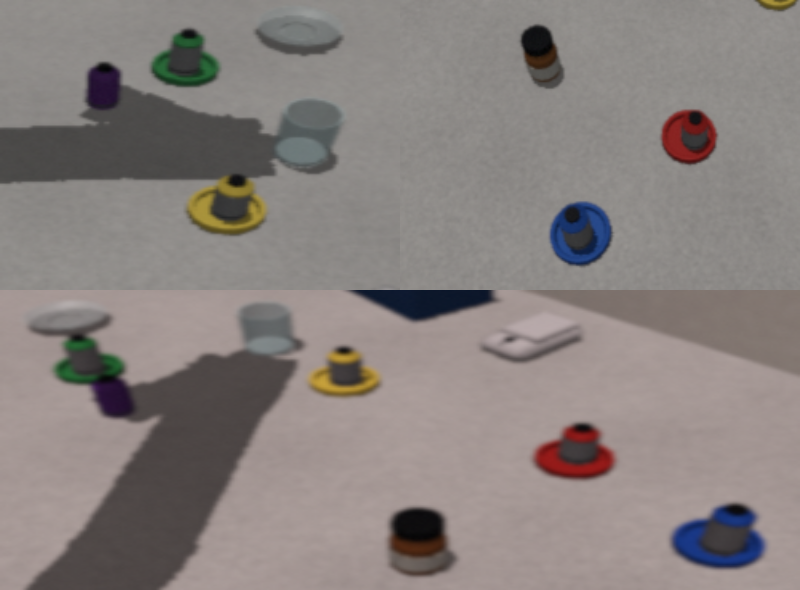

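All four objectives stand upright in their dishes. The beaker, jar and purple look-alike stand where they were.

```bash
python3 -c "
from bench import *;print(sign_off())"
```

```text
the job is handed in; nothing more can be done
None
```

All four objectives stand upright in their matching dishes and the job is handed in at about 31.6 s; my first grasp on blue missed and briefly tilted it before I righted it, and I viewed 16 pictures, over the limit of 14.

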